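# Close three incubation boxes, each with its own lid

## Robot

A 7-joint arm with a two-finger parallel gripper is mounted at the origin on a cart in front of the work surface, level with it; the furniture and walls round the work are solid. World frame = base frame: x ahead of the robot, y to its left, z up, the work surface at z = 0. Lengths are in m, angles in rad, forces in N, time in s.
With the tool pointing down it reaches from about 0.425 to 0.875 m from the base axis. Payload 4.7 kg.
Tool frame: the origin (TCP) lies at the very end of the fingers, on their centre line; the grasp point (between the pads) lies manip.grip_point_offset behind it (manip.grip_point_offset is the distance from the TCP to the grasp point, in m); z points along the fingers, y is the line along which they close (so a half turn about z gives the same grasp; the last joint's range is limited). The gripper opens to 85 mm and grips with 20 to 120 N. Pads are 22 mm wide; open, the fingers measure 114 mm over their backs; the gripper's body (76 mm by 85 mm) begins 54 mm behind the grasp point. The pads swing forward as they close: fully open they stand 13 mm farther back than shut.
Start: joints at [-1.245, 0.321, -0.07, 1.45, 0.023, 1.371, -0.057], TCP at [0.199, 0.619, 0.231] pointing down, gripper open.
Joint ranges: [-2.86, 2.86], [-0.3, 2.09], [-1.38, 1.24], [0.06, 2.45], [-1.56, 4.7], [0.09, 2.05], [-2.69, 2.69]. Speed limits (rad/s): [2.57, 2.57, 3.14, 3.14, 3.14, 3.14, 3.14].

## Interface

Orientations are given as a unit quaternion [x, y, z, w].
In Python, from workcell import manip gives the robot as it stands.
- The arm moves only by the tool send_rows, never from a script. Its argument "targets" is a list of rows, each an object with "delta_pos": the shift along the world's x, y, z in mm, a list of three; "rot": the turn, a rotation vector about the world's x, y, z in rad, a list of three; "hand": the opening, from -1 (shut) to 1 (fully open). A call has exactly 5 rows; each row is the pose to reach, as a shift and turn from the pose commanded when the call began; what a row does not reach only later rows make up. A row lasts 1/8 s, in which the tool goes at most 62.5 mm and 10.7 degrees, less where a joint would pass 70% of its speed; a pose out of reach is approached as far as the arm can. A call with a gripper value outside its range is refused whole. The fingers move at their own pace and stop on an object; "newtons" is the grip in N (left out, the last holds). Time passes only in rows, so rows that repeat a pose let the fingers close, or fill a call up. It gives the time, the measured TCP pose, the force, the opening and the grip force at its end, in the units of the state.
- manip.state(): the state, without advancing time (a new reading comes with each control period).
- manip.grab_frame(name): name is "scene" or "side" or "wrist"; returns a dict with "image" (384x512x3 uint8, blue, green, red), "fov_y" (degrees; the focal length in pixels is half the picture's height over the tangent of half this angle, whatever the lens; pixels are square), "cx", "cy" (the principal point, pixels), "R" (3x3) and "t" (3): a world point X has camera coordinates R X + t; the wrist camera has in their place "hand_eye" (4x4, takes a point from camera to tool coordinates, whose origin is the TCP and whose axes are the flange's). Camera axes: x right, y down, z forward; pixel columns grow to the right and rows downward; lengths in m; the calibration is good to about 2 mm. A picture is of the moment at which its call begins: read the wrist's pose just before it. There is no depth.
- manip.hand_in(): hands the job in; it is judged then, once.
The state is a dict: "time_s": time; "joint_positions": joint angles; "dq": joint speeds; "tau": joint torques, N m; "position": TCP position; "tcp_rot": TCP orientation; "contact_force": force on the tool from outside, world axes, zero at the start; "torque": the same for the moment, N m; "opening": opening from 0.0 (shut) to 1.0 (fully open); "grip_force": force on a finger pad.
Only numpy, scipy, OpenCV 4.12 (cv2) and the standard library are available. Lean on these libraries where they do the work, as an engineer would, in place of code of your own. Each camera call takes 0.05 s, during which the arm holds its last target. There are 200 camera calls.

## Task

Close the three incubation boxes: put each orange lid on the box of its own shape (square, oblong, round) so that it is fully seated down over the rim all round, and let go of it. One lid has been left lying across the wrong box, so mind the order. Keep the boxes standing flat on the table and leave the wash bottle, the pump bottle, the timer and the black can standing where they are.

Things in the scene. Friction and masses are not known exactly. Their poses are not given: they have to be found in the camera images.
- box_square: dark blue-grey square incubation box, 95 x 95 outside, 42 high, 3 mm walls, open top. Origin: centre of the underside, z up. Sides along its x and y. A low petri dish is fixed inside
- box_long: dark blue-grey oblong incubation box, 150 (its x) x 75 (its y) outside, 42 high, 3 mm walls, open top. Origin: centre of the underside, z up. Two glass slides are fixed inside
- box_round: dark blue-grey round incubation box, 92 outside diameter, 42 high, 3 mm walls, open top. Origin: centre of the underside, z up. A low petri dish is fixed inside
- lid_square: orange square lid, 106 x 106 outside, 101 x 101 inside. 15 high, hollow below, skirt 12.5 deep. Origin: centre of skirt's lower edge, z up; seated, 29.5 above the box's origin. Black grip bar mid-top, 54 (lid's x) x 14, from 15 to 39 above the origin. At the start it lies on the table, right way up
- lid_long: orange oblong lid, 161 (its x) x 86 (its y) outside, 156 x 81 inside. 15 high, hollow below, skirt 12.5 deep. Origin: centre of skirt's lower edge, z up; seated, 29.5 above the box's origin. Black grip bar mid-top, 54 (lid's x) x 14, from 15 to 39 above the origin. At the start it lies right way up across the square or the round box, origin 42 above the table
- lid_round: orange round lid, 103 outside diameter, 98 inside. 15 high, hollow below, skirt 12.5 deep. Origin: centre of skirt's lower edge, z up; seated, 29.5 above the box's origin. Black round knob mid-top, 26 diameter, from 15 to 39 above the origin. At the start it lies on the table, right way up
- wash_bottle: bystander: white wash bottle with a red spout, 185 high, round body 64 diameter centred 18 towards +y of its origin, spout reaching 50 towards its +y. Origin on the underside
- lens_cleaner: bystander: light blue pump bottle, 35 x 34 x 114 high, origin at the centre of the underside
- lab_timer: bystander: white bench timer standing up, 32 (x) x 66 (y) x 62 high, origin under its middle
- objective_can: bystander: black round can, 41 diameter, 68 high, origin at the centre of the underside
Not all that is in view belongs to the job. What is shaped like the lid_round but purple or turquoise is not meant.

How it is judged:
At the end, for the whole second after the job is handed in: Each of the three lids sits level and at rest on the box of its own shape, centred within 8 mm and its origin 25 to 34 mm above the box's (fully down is 29.5); the three boxes stand flat on the table; the wash bottle, pump bottle, timer and can stand upright within 30 mm of where they began (z of lid_square in the frame of box_square between 0.025 and 0.034 m and horizontal distance between lid_square and box_square below 0.008 m and angle between the z axis of lid_square and the z axis of box_square, either way round below 0.05 rad and angle between each of box_square, box_long, box_round's own z axis and vertical below 0.06 rad and angle between each of lid_square, lid_long, lid_round's own z axis and vertical below 0.1 rad and height (world z) of box_square between -0.008 and 0.008 m and linear speed of each of lid_square, box_square, lid_long, box_long, lid_round, box_round below 0.02 m/s and z of lid_long in the frame of box_long between 0.025 and 0.034 m and horizontal distance between lid_long and box_long below 0.008 m and angle between the z axis of lid_long and the z axis of box_long, either way round below 0.05 rad and height (world z) of box_long between -0.008 and 0.008 m and z of lid_round in the frame of box_round between 0.025 and 0.034 m and horizontal distance between lid_round and box_round below 0.008 m and angle between the z axis of lid_round and the z axis of box_round, either way round below 0.05 rad and height (world z) of box_round between -0.008 and 0.008 m and distance of each of wash_bottle, lens_cleaner, lab_timer, objective_can from where it was at the start of the episode below 0.03 m and angle between each of wash_bottle, lens_cleaner, lab_timer, objective_can's own z axis and vertical below 0.3 rad); the robot touches nothing.
It fails at once if a bystander (wash bottle, pump bottle, timer, can) is knocked over or moved more than 30 mm (distance of any of wash_bottle, lens_cleaner, lab_timer, objective_can from where it was at the start of the episode above 0.03 m or angle between any of wash_bottle, lens_cleaner, lab_timer, objective_can's own z axis and vertical above 0.3 rad).
It also fails if it takes over 72 s, if anything falls off the work surface, if the arm or the gripper's body presses on something with over 40 N, if the wrist force passes 120 N, or if a joint passes its speed limit or range.

## Working session

There is one attempt and no reset: what is moved stays moved. The work goes in short steps, Python scripts to look and compute and a tool call to move; the robot and the scene stay as the last step left them, time stands still between calls to the robot, and variables do not carry over. Pictures are saved under pics/ and viewed, at most 10 in all, crops included, and the job is handed in when it is done.

Besides the shell and the picture viewer there is one more tool, called after "Emit:" as name([rows], argument=value, ...), one row to a line, values as JSON. send_rows: Moves the arm, as the interface text tells. Its arguments: {"type":"object","properties":{"targets":{"type":"array","items":{"type":"object","properties":{"delta_pos":{"type":"array","items":{"type":"number"}},"rot":{"type":"array","items":{"type":"number"}},"hand":{"type":"number"}}}},"newtons":{"type":"number"}},"required":["targets"]}

```bash
mkdir -p pics; ls; python3 - <<'E'
from workcell import manip
import cv2,numpy as np
print(manip.state(), manip.grip_point_offset)
a=[]
for n in("scene","side","wrist"):
    f=manip.grab_frame(n); cv2.imwrite(f"pics/{n}0.png",f["image"]); print(n,{k:v for k,v in f.items() if k!="image"})
E
```

```text
pics
{'time_s': 0.0, 'joint_positions': array([-1.24488037,  0.3218148 , -0.07009946,  1.45169462,  0.02265024,
        1.37080895, -0.05689668]), 'dq': array([-1.25315001e-03,  2.21612614e-04,  3.17159289e-05, -8.59561139e-04,
       -9.12148630e-04,  8.67456905e-04, -6.51385213e-04]), 'tau': array([ 1.78767277e-04, -4.93579030e+01, -3.81990960e-01, -3.14339340e+01,
        1.30371196e-02,  1.11358622e-02, -3.90775847e-05]), 'position': array([0.1992985 , 0.61811386, 0.23021912]), 'tcp_rot': array([ 1.55248241e-01,  9.87875014e-01, -9.66149743e-04, -7.85440641e-05]), 'contact_force': array([0.64078554, 0.33713384, 0.04427495]), 'torque': array([ 0.00637924, -0.02786674,  0.08061112]), 'grip_force': 0.0, 'opening': 1.002796506639272} 0.0187
scene {'fov_y': 49.64589866158409, 'cx': 260.86337335383917, 'cy': 192.69387810838646, 'R': array([[ 0.7868503 , -0.61694207, -0.01578253],
       [-0.47825343, -0.59340421, -0.64741417],
       [ 0.39005162,  0.51696609, -0.76197494]]), 't': array([-0.40722633,  0.35558548,  1.24865325])}
side {'fov_y': 49.64318747828859, 'cx': 256.7281273459532, 'cy': 196.77933907311728, 'R': array([[ 0.98729683, -0.15864578, -0.00874553],
       [-0.07829309, -0.43786738, -0.895624  ],
       [ 0.13825759,  0.88493145, -0.44472594]]), 't': array([-0.52073683,  0.13240507,  1.40395629])}
wrist {'fov_y': 60.42103256585034, 'cx': 256.93694120685717, 'cy': 189.4439288518101, 'hand_eye': array([[-2.31963460e-05, -9.51428095e-01, -3.07871042e-01,
         7.69990449e-02],
       [ 9.99999839e-01,  1.52364351e-04, -5.46202934e-04,
         6.85720131e-04],
       [ 5.66581388e-04, -3.07871005e-01,  9.51427939e-01,
        -1.42693825e-01],
       [ 0.00000000e+00,  0.00000000e+00,  0.00000000e+00,
         1.00000000e+00]])}
```

View pics/scene0.png

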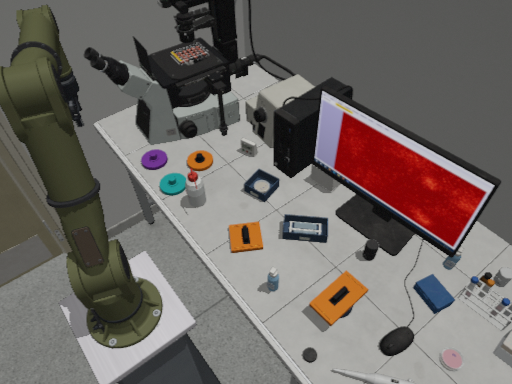

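View pics/side0.png

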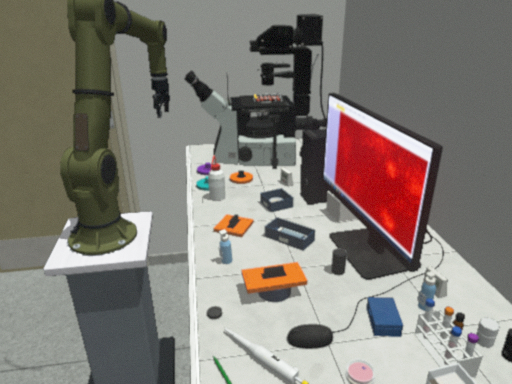

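The scene view shows the square box at (262,185), the oblong box at (305,229), and the oblong lid across the round box at (340,298). The square lid is at (246,236) and the round lid at (200,160), with the wash bottle (196,188), timer (249,147), pump bottle (273,280) and can (371,250). The side view agrees.

```bash
cat > h.py <<'E'
from workcell import manip
import cv2,numpy as np
from scipy.spatial.transform import Rotation as Ro
def frame(n,save=None):
    s=manip.state(); f=manip.grab_frame(n)
    if n=="wrist":
        T=np.eye(4);T[:3,:3]=Ro.from_quat(s["tcp_rot"]).as_matrix();T[:3,3]=s["position"]
        W=T@f["hand_eye"]; f["R"]=W[:3,:3].T; f["t"]=-f["R"]@W[:3,3]
    f["f"]=192/np.tan(np.radians(f["fov_y"]/2))
    if save: cv2.imwrite(f"pics/{save}.png",f["image"])
    return f
def cast(f,uv,z):
    uv=np.atleast_2d(np.asarray(uv,float))
    d=np.c_[(uv[:,0]-f["cx"])/f["f"],(uv[:,1]-f["cy"])/f["f"],np.ones(len(uv))]@f["R"]
    c=-f["R"].T@f["t"]
    return c+d*((z-c[2])/d[:,2])[:,None]
def proj(f,X):
    p=np.atleast_2d(X)@f["R"].T+f["t"]; return np.c_[p[:,0]/p[:,2]*f["f"]+f["cx"],p[:,1]/p[:,2]*f["f"]+f["cy"]]
def blobs(f,lo,hi,amin=60):
    m=cv2.inRange(cv2.cvtColor(f["image"],cv2.COLOR_BGR2HSV),np.array(lo),np.array(hi))
    m=cv2.morphologyEx(m,cv2.MORPH_CLOSE,np.ones((3,3)))
    return [c[:,0,:] for c in cv2.findContours(m,cv2.RETR_EXTERNAL,cv2.CHAIN_APPROX_NONE)[0] if cv2.contourArea(c)>amin]
OR=((5,150,110),(20,255,255))
def rect(P):
    (c,s,a)=cv2.minAreaRect((P[:,:2]*1000).astype(np.float32)); return np.round(c,1),np.round(s,1),round(a,1)
E
python3 - <<'E'
from h import *
for n in("scene","side"):
    f=frame(n)
    for c in blobs(f,*OR):
        print(n,c.mean(0).round(), [rect(cast(f,c,z)) for z in(.015,.057)])
f=frame("scene")
for nm,uv,z in[("sqbox",(262,184),.042),("long",(305,222),.042),("wash",(196,200),.0),("pump",(273,288),0),("timer",(249,154),0),("can",(371,257),0),("roundbox",(340,315),.0),("rlid",(200,159),.02),("longlid",(340,297),.06),("sqlid",(246,236),.02),("monbase",(350,205),0),("monbase2",(385,248),0),("tower",(283,170),0),("mouse",(397,340),0),("micro",(190,138),0.),("mon low left",(312,170),.1)]:
    p=cast(f,uv,z)[0]; print(nm,p.round(3),np.hypot(p[0],p[1]).round(3))
E
```

```text
scene [339. 297.] [(array([ 527.2, -369.3]), array([166.7,  89.1]), 3.3), (array([ 508.2, -380.7]), array([160.6,  85.9]), 3.3)]
scene [245. 236.] [(array([437.6, -16.4]), array([107.2, 103.9]), 59.5), (array([421.9, -40.7]), array([103.3, 100.2]), 59.5)]
scene [200. 160.] [(array([514.3, 387. ]), array([ 99.9, 100. ]), 51.0), (array([495.8, 348.1]), array([96.3, 96.3]), 51.0)]
side [273. 277.] [(array([ 521.9, -336.5]), array([169.6, 103.8]), 3.2), (array([ 510.7, -390.5]), array([159.8,  97.8]), 3.2)]
side [233. 225.] [(array([441.9, -26.2]), array([113.1, 106.9]), 59.7), (array([435.4, -98.3]), array([106.5, 100.7]), 59.7)]
side [241. 177.] [(array([516.1, 371.1]), array([96.7, 91.9]), 79.8), (array([505.3, 276. ]), array([91. , 86.5]), 79.8)]
sqbox [0.612 0.113 0.042] 0.623
long [ 0.619 -0.112  0.042] 0.63
wash [0.398 0.233 0.   ] 0.461
pump [ 0.395 -0.218  0.   ] 0.451
timer [0.694 0.303 0.   ] 0.757
can [ 0.715 -0.331  0.   ] 0.788
roundbox [ 0.494 -0.41   0.   ] 0.642
rlid [0.516 0.385 0.02 ] 0.644
longlid [ 0.508 -0.385  0.06 ] 0.638
sqlid [ 0.438 -0.021  0.02 ] 0.439
monbase [ 0.82  -0.136  0.   ] 0.831
monbase2 [ 0.777 -0.337  0.   ] 0.847
tower [0.744 0.149 0.   ] 0.758
mouse [ 0.567 -0.563  0.   ] 0.799
micro [0.559 0.536 0.   ] 0.774
mon low left [0.761 0.013 0.1  ] 0.761
```

Emit:
send_rows([
  {"delta_pos":[20,-60,10]},
  {"delta_pos":[60,-105,30]},
  {"delta_pos":[105,-145,60]},
  {"delta_pos":[150,-185,90]},
  {"delta_pos":[190,-220,120]},
])

```text
$.targets[0]: bad value
```

Emit:
send_rows([
  {"delta_pos":[10,-60,0]},
  {"delta_pos":[20,-115,0]},
  {"delta_pos":[30,-170,0]},
  {"delta_pos":[30,-220,0]},
  {"delta_pos":[30,-220,0]},
])

```text
$.targets[0]: bad value
```

```bash
python3 - <<'E'
from h import *
s=manip.state(); print(s["time_s"],s["position"],s["tcp_rot"],s["joint_positions"])
f=frame("wrist","w1")
for c in blobs(f,*OR): print(c.mean(0).round(), rect(cast(f,c,.015)))
E
```

```text
0.3 [0.19940285 0.61849416 0.23094804] [ 1.55280146e-01  9.87870428e-01 -3.04660811e-04 -1.12491029e-05] [-1.24490076  0.32132104 -0.07006076  1.4508811   0.02260154  1.37078411
 -0.05691704]
```

View pics/w1.png

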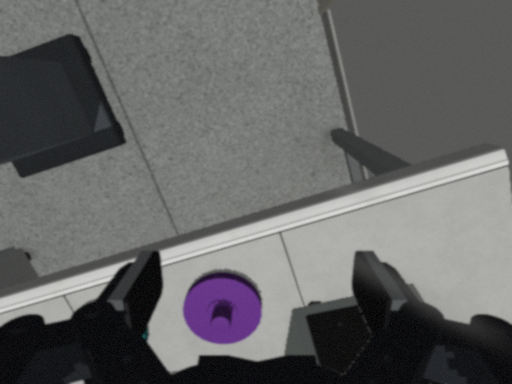

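The rows were refused (they need all keys), so the arm has not moved; this view shows only the purple decoy at (222,310) and the table edge.

Emit:
send_rows([
  {"delta_pos":[20,-60,10],"rot":[0,0,0],"hand":1},
  {"delta_pos":[60,-105,30],"rot":[0,0,0],"hand":1},
  {"delta_pos":[105,-145,60],"rot":[0,0,0],"hand":1},
  {"delta_pos":[150,-185,90],"rot":[0,0,0],"hand":1},
  {"delta_pos":[190,-220,120],"rot":[0,0,0],"hand":1},
])

```text
time_s: 0.98
position: [0.3838, 0.403, 0.3474]
tcp_rot: [0.155, 0.988, 0.0, 0.0]
contact_force: [0.4, 1.3, -0.0]
opening: 1.002
grip_force: 0.0
```

Emit:
send_rows([
  {"delta_pos":[10,-60,0],"rot":[0,0,0],"hand":1},
  {"delta_pos":[20,-115,0],"rot":[0,0,0],"hand":1},
  {"delta_pos":[30,-170,0],"rot":[0,0,0],"hand":1},
  {"delta_pos":[30,-220,0],"rot":[0,0,0],"hand":1},
  {"delta_pos":[30,-220,0],"rot":[0,0,0],"hand":1},
])

```text
time_s: 1.6
position: [0.4135, 0.1804, 0.3472]
tcp_rot: [0.159, 0.987, 0.001, 0.001]
contact_force: [-0.3, 1.1, -0.2]
opening: 1.0
grip_force: 0.0
```

```bash
python3 - <<'E'
from h import *
s=manip.state(); print(s["time_s"],s["position"],s["tcp_rot"],s["joint_positions"])
f=frame("wrist","w2")
for c in blobs(f,*OR): print(c.mean(0).round(), rect(cast(f,c,.015)))
E
```

```text
1.6 [0.41352265 0.18038921 0.34721983] [1.58969129e-01 9.87283109e-01 7.15291812e-04 6.06588821e-04] [-0.77917037 -0.15347573  0.27172217  1.72695425  0.04067576  1.5607339
  0.74067927]
[141. 195.] (array([443. , -13.5]), array([105. , 104.7]), 59.5)
[414. 161.] (array([519.6, 390.9]), array([99.1, 99. ]), 31.3)
```

View pics/w2.png

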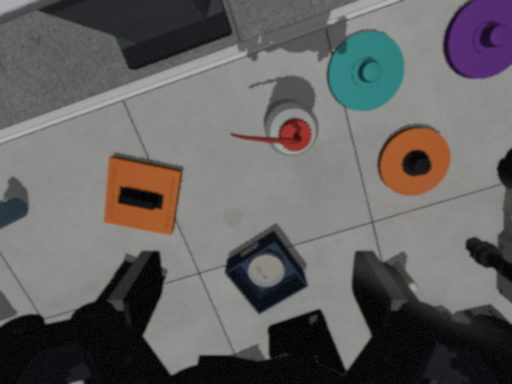

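The wrist view shows the square lid (143,196) with its bar, the round lid (414,161), the square box (266,271), the wash bottle (292,135), and the decoys at upper right.

```bash
cat >> h.py <<'E'
BL=((98,70,15),(125,255,140))
def box(f,c,size,z=.042):
    "rim rect at z from hull; excess over the true size lies on the camera side"
    P=cast(f,c,z)[:,:2].astype(np.float32)*1000
    (ctr,s,a)=cv2.minAreaRect(P); ctr=np.array(ctr); cam=(-f["R"].T@f["t"])[:2]*1000
    if (s[0]<s[1])!=(size[0]<size[1]): s=s[::-1]; a-=90
    out=ctr.copy()
    for k,e in enumerate((0,90)):
        d=np.array([np.cos(np.radians(a+e)),np.sin(np.radians(a+e))])
        out-=d*np.sign(d@(cam-ctr))*(s[k]-size[k])/2
    return out.round(1),np.round(s,1),round(a,1),ctr.round(1)
E
python3 - <<'E'
from h import *
f=frame("wrist")
hsv=cv2.cvtColor(f["image"],cv2.COLOR_BGR2HSV)
for p in[(232,262),(262,295),(285,295),(300,270),(256,250),(230,300),(200,262)]: print(p,hsv[p[1],p[0]])
for c in blobs(f,*BL): print(c.mean(0).round(),c.min(0),c.max(0), box(f,c,(95,95)))
E
```

```text
(232, 262) [ 90 109  14]
(262, 295) [106 167  32]
(285, 295) [108 111  23]
(300, 270) [75 10 50]
(256, 250) [108 116  22]
(230, 300) [ 23   7 143]
(200, 262) [ 50   5 143]
[468. 375.] [463 366] [476 383] (array([886.8, 376.1]), array([41. , 21.3]), -4.1, array([916.4, 410.9]))
[ 43. 370.] [ 29 353] [ 60 383] (array([ 669.2, -260.1]), array([63.8, 52.8]), -30.1, array([ 672.1, -286.2]))
[264. 273.] [224 234] [303 312] (array([619.8, 129.1]), array([107.2,  99.3]), 16.8, array([613.4, 129.4]))
[ 10. 211.] [  0 199] [ 24 225] (array([ 360.4, -173.7]), array([50.8, 27.6]), -82.3, array([ 396.7, -191.2]))
```

Emit:
send_rows([
  {"delta_pos":[0,-60,0],"rot":[0,0,0.07],"hand":1},
  {"delta_pos":[0,-120,0],"rot":[0,0,0.14],"hand":1},
  {"delta_pos":[0,-180,0],"rot":[0,0,0.21],"hand":1},
  {"delta_pos":[0,-240,0],"rot":[0,0,0.28],"hand":1},
  {"delta_pos":[0,-300,0],"rot":[0,0,0.36],"hand":1},
])

```text
time_s: 2.33
position: [0.4131, -0.1156, 0.3465]
tcp_rot: [-0.027, 1.0, -0.0, 0.0]
contact_force: [0.6, 0.3, 0.3]
opening: 1.001
grip_force: 0.0
```

```bash
python3 - <<'E'
from h import *
s=manip.state(); print(s["time_s"],s["position"],s["tcp_rot"],s["joint_positions"])
f=frame("wrist","w3")
for c in blobs(f,*OR): print("or",c.mean(0).round(), rect(cast(f,c,.015)),rect(cast(f,c,.057)))
for c in blobs(f,*BL): print("bl",c.mean(0).round(),c.min(0),c.max(0), box(f,c,(95,95)), box(f,c,(150,75)))
E
```

```text
2.325 [ 0.41313151 -0.1156471   0.34653959] [-2.69391840e-02  9.99636964e-01 -1.74648226e-04  4.35313539e-04] [-0.54706763 -0.2715209   0.61307049  1.77901187  0.15523387  1.58537715
  1.67565502]
or [ 65. 200.] (array([ 528.1, -404.5]), array([174.4,  93.7]), 3.1) (array([ 511.1, -379.3]), array([159. ,  85.4]), 3.1)
or [324. 161.] (array([442.1, -15.3]), array([105. , 104.6]), 59.6) (array([432.7, -24.6]), array([95.7, 95.3]), 59.6)
bl [475. 372.] [462 355] [492 383] (array([800.8, 254.2]), array([73. , 45.2]), 36.8, array([794.7, 280.8])) (array([772.8, 245.7]), array([73. , 45.2]), 36.8, array([794.7, 280.8]))
bl [ 72. 368.] [ 61 354] [ 83 378] (array([ 810.6, -374.7]), array([48.5, 38.1]), -24.3, array([ 820. , -410.2])) (array([ 781.4, -372.4]), array([48.5, 38.1]), -24.3, array([ 820. , -410.2]))
bl [ 16. 314.] [  0 302] [ 36 327] (array([ 704.3, -467.7]), array([57.3, 50.5]), 79.6, array([ 722.7, -490.3])) (array([ 719.1, -442.4]), array([57.3, 50.5]), 79.6, array([ 722.7, -490.3]))
bl [410. 261.] [376 241] [433 287] (array([572.2, 153.4]), array([115.5,  56.1]), 55.8, array([582.5, 134. ])) (array([564.9, 125.1]), array([115.5,  56.1]), 55.8, array([582.5, 134. ]))
bl [248. 265.] [199 219] [297 311] (array([ 625.8, -146.9]), array([155.3,  83.4]), -44.9, array([ 608.5, -121.5])) (array([ 613.4, -120.4]), array([155.3,  83.4]), -44.9, array([ 608.5, -121.5]))
bl [105. 192.] [ 98 171] [114 214] (array([ 481. , -289.2]), array([64.9, 19.2]), 2.9, array([ 498. , -326.2])) (array([ 454.1, -300.6]), array([64.9, 19.2]), 2.9, array([ 498. , -326.2]))
bl [186. 126.] [171 115] [201 141] (array([ 359. , -192.2]), array([37.2, 32.4]), -72.4, array([ 397.6, -210.3])) (array([ 360.2, -163. ]), array([37.2, 32.4]), -72.4, array([ 397.6, -210.3]))
```

View pics/w3.png

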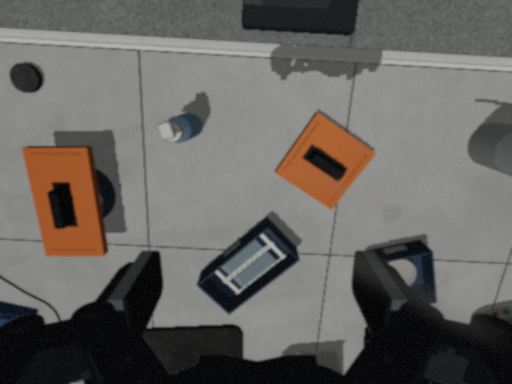

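Image w3: oblong lid (65,200) on the round box, oblong box (248,265), square lid (325,160), pump bottle (180,127). Sizes match after correction (box excess 155x83 comes from the near walls).

Emit:
send_rows([
  {"delta_pos":[20,-55,0],"rot":[0,0,0],"hand":1},
  {"delta_pos":[40,-110,-20],"rot":[0,0,0],"hand":1},
  {"delta_pos":[60,-165,-60],"rot":[0,0,0],"hand":1},
  {"delta_pos":[80,-215,-100],"rot":[0,0,0],"hand":1},
  {"delta_pos":[98,-264,-130],"rot":[0,0,0],"hand":1},
])

```text
time_s: 3.0
position: [0.5108, -0.3694, 0.2195]
tcp_rot: [-0.027, 1.0, 0.0, -0.0]
contact_force: [1.1, 1.6, 1.8]
opening: 0.998
grip_force: 0.0
```

```bash
python3 - <<'E'
from h import *
s=manip.state(); print(s["time_s"],s["position"],s["tcp_rot"],s["joint_positions"])
f=frame("wrist","w4")
for c in blobs(f,*OR): print("or",c.mean(0).round(),c.min(0),c.max(0),rect(cast(f,c,.057)))
for c in blobs(f,*BL): print("bl",c.mean(0).round(),c.min(0),c.max(0))
E
```

```text
3.0 [ 0.51082833 -0.36943142  0.2195355 ] [-2.67042439e-02  9.99643261e-01  3.61854185e-04 -3.21016033e-04] [-0.1780676   0.41784763  1.00452726  1.54850424 -0.35680374  1.37318362
  2.48260534]
or [267. 106.] [261  97] [271 113] (array([ 452.6, -364.3]), array([ 8.2, 14.8]), 84.0)
or [242. 161.] [198  81] [292 244] (array([ 512.4, -379.4]), array([159.2,  85.3]), 3.1)
bl [ 47. 366.] [ 40 352] [ 57 383]
bl [ 81. 362.] [ 71 351] [ 94 377]
bl [150. 332.] [141 318] [157 347]
bl [481. 283.] [446 252] [511 307]
bl [430. 262.] [397 238] [473 296]
bl [488. 224.] [459 212] [511 240]
bl [432.  51.] [400  26] [460  73]
```

Emit:
send_rows([
  {"delta_pos":[1,0,-40],"rot":[0,0,0],"hand":1},
  {"delta_pos":[1,0,-80],"rot":[0,0,0],"hand":1},
  {"delta_pos":[1,0,-110],"rot":[0,0,0],"hand":0.5},
  {"delta_pos":[1,0,-120],"rot":[0,0,0],"hand":0},
  {"delta_pos":[1,0,-120],"rot":[0,0,0],"hand":0},
], newtons=40)

```text
time_s: 3.68
position: [0.5092, -0.3699, 0.1014]
tcp_rot: [-0.025, 1.0, 0.0, -0.0]
contact_force: [-0.0, -0.3, 0.4]
opening: 0.498
grip_force: 0.0
```

```bash
python3 - <<'E'
from h import *
s=manip.state(); print(s["time_s"],s["position"],s["tcp_rot"],s["joint_positions"],s["opening"])
E
```

```text
3.675 [ 0.50917225 -0.36991329  0.10140617] [-2.48294848e-02  9.99691580e-01  2.10642359e-04 -4.44916324e-04] [-0.12963925  0.51626667  0.93678794  1.68336996 -0.44570401  1.17291049
  2.54321652] 0.49827157935145455
```

Emit:
send_rows([
  {"delta_pos":[3,-9.5,-10],"rot":[0,0,0],"hand":0},
  {"delta_pos":[3,-9.5,-25],"rot":[0,0,0],"hand":0},
  {"delta_pos":[3,-9.5,-39],"rot":[0,0,0],"hand":0},
  {"delta_pos":[3,-9.5,-39],"rot":[0,0,0],"hand":0},
  {"delta_pos":[3,-9.5,-39],"rot":[0,0,0],"hand":-0.4},
])

```text
time_s: 4.3
position: [0.5115, -0.3804, 0.0628]
tcp_rot: [-0.024, 1.0, -0.0, 0.0]
contact_force: [0.5, -0.3, -0.9]
opening: 0.311
grip_force: 0.0
```

Emit:
send_rows([
  {"delta_pos":[0,0,0],"rot":[0,0,0],"hand":-0.8},
  {"delta_pos":[0,0,0],"rot":[0,0,0],"hand":-1},
  {"delta_pos":[0,0,0],"rot":[0,0,0],"hand":-1},
  {"delta_pos":[0,0,0],"rot":[0,0,0],"hand":-1},
  {"delta_pos":[0,0,0],"rot":[0,0,0],"hand":-1},
])

```text
time_s: 4.92
position: [0.5118, -0.3806, 0.0634]
tcp_rot: [-0.024, 1.0, -0.0, 0.0]
contact_force: [0.1, 1.5, 5.0]
opening: 0.154
grip_force: 42.2
```

```bash
python3 - <<'E'
from h import *
s=manip.state(); print(s["time_s"],s["position"],s["tcp_rot"],s["joint_positions"],s["opening"],s["grip_force"],s["contact_force"])
E
```

```text
4.925 [ 0.51181823 -0.38059683  0.06340447] [-2.41239705e-02  9.99708849e-01 -1.78372989e-04  4.69045740e-04] [-0.08234699  0.57231073  0.89984449  1.69267485 -0.49157795  1.1183633
  2.58024098] 0.1536029388896247 42.24063456058502 [0.05963012 1.47361872 5.02614713]
```

Emit:
send_rows([
  {"delta_pos":[0,0,30],"rot":[0,0,0],"hand":-1},
  {"delta_pos":[0,0,75],"rot":[0,0,0],"hand":-1},
  {"delta_pos":[10,20,110],"rot":[0,0,-0.15],"hand":-1},
  {"delta_pos":[25,60,110],"rot":[0,0,-0.32],"hand":-1},
  {"delta_pos":[45,105,110],"rot":[0,0,-0.49],"hand":-1},
])

```text
time_s: 5.55
position: [0.5561, -0.2749, 0.1728]
tcp_rot: [0.223, 0.975, 0.0, 0.0]
contact_force: [1.5, -0.1, -0.4]
opening: 0.152
grip_force: 41.4
```

```bash
python3 - <<'E'
from h import *
s=manip.state(); print(s["time_s"],s["position"],s["tcp_rot"],s["joint_positions"],s["opening"],s["grip_force"],s["contact_force"])
E
```

```text
5.55 [ 0.55609428 -0.27491474  0.17277762] [2.22963421e-01 9.74826785e-01 2.15292401e-04 7.95050169e-05] [-0.41102651  0.47123501  1.08876032  1.63673433 -0.43128971  1.29881921
  1.87291168] 0.15242469666017036 41.433502435684204 [ 1.46305392 -0.09282325 -0.40168415]
```

Emit:
send_rows([
  {"delta_pos":[15,40,0],"rot":[0,0,-0.1],"hand":-1},
  {"delta_pos":[30,85,-10],"rot":[0,0,-0.2],"hand":-1},
  {"delta_pos":[46,125,-30],"rot":[0,0,-0.333],"hand":-1},
  {"delta_pos":[57,154.5,-60],"rot":[0,0,-0.333],"hand":-1},
  {"delta_pos":[57,154.5,-75],"rot":[0,0,-0.333],"hand":-1},
])

```text
time_s: 6.18
position: [0.6134, -0.1162, 0.0948]
tcp_rot: [0.375, 0.927, 0.0, -0.002]
contact_force: [0.7, -0.1, -0.8]
opening: 0.153
grip_force: 41.4
```

```bash
python3 - <<'E'
from h import *
s=manip.state(); print(s["time_s"],s["position"],s["tcp_rot"],s["joint_positions"][[2,6]],s["opening"],s["grip_force"],s["contact_force"])
f=frame("wrist")
zt=s["position"][2]-.0064
for c in blobs(f,*OR): print("or",c.mean(0).round(),c.min(0),c.max(0),rect(cast(f,c,zt)))
g=frame("scene");h=frame("side")
for c in blobs(g,*OR): print("or",c.mean(0).round(),c.min(0),c.max(0),rect(cast(g,c,zt)))
for c in blobs(g,*BL): print("bl",c.mean(0).round(),c.min(0),c.max(0))
v=np.hstack([g["image"][150:320,180:420],h["image"][150:320,180:400]])
wv=f["image"]
cv2.imwrite("pics/m1.png",cv2.resize(np.vstack([cv2.resize(v,(760,281)),cv2.copyMakeBorder(cv2.resize(wv,(400,300)),0,0,0,360,0)]),(760,581)))
E
```

```text
6.175 [ 0.6133899  -0.1161521   0.09484049] [ 3.74833903e-01  9.27089916e-01  1.10519428e-04 -1.95478874e-03] [1.07866914 1.36486153] 0.15306457434348408 41.41323745250702 [ 0.68438611 -0.14553661 -0.77631764]
or [257. 337.] [233 313] [281 361] (array([ 655.5, -155. ]), array([27.2, 32.7]), 46.0)
or [257. 180.] [159  77] [355 295] (array([596.2, -97.7]), array([ 85.7, 109.4]), 46.0)
or [245. 237.] [229 222] [262 251] (array([410.7, -59.5]), array([100.4,  97.8]), 59.4)
or [305. 217.] [280 205] [328 229] (array([ 606.4, -119.3]), array([ 87.9, 154.5]), 45.1)
or [200. 160.] [187 151] [212 170] (array([480.4, 317.1]), array([98.5, 93.7]), 51.0)
bl [338. 301.] [323 285] [353 317]
bl [433. 293.] [414 275] [454 313]
bl [304. 236.] [283 229] [326 241]
bl [399. 215.] [344 179] [453 252]
bl [261. 185.] [245 170] [278 201]
```

View pics/m1.png

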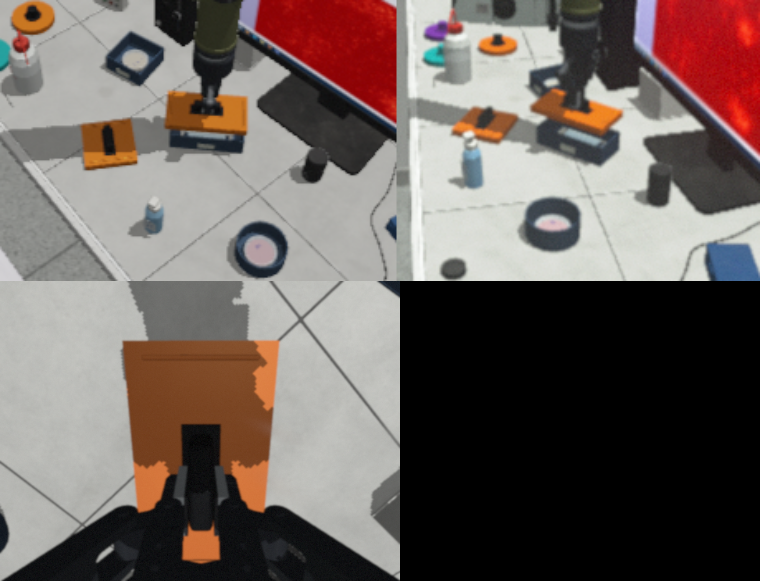

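The oblong lid hovers aligned above its box and the round box is now uncovered at scene (338,301). Near-edge check puts the lid centre within 1.5 mm of the TCP.

Emit:
send_rows([
  {"delta_pos":[0,0,0],"rot":[0,0,0],"hand":-1},
  {"delta_pos":[0,0,-8],"rot":[0,0,0],"hand":-1},
  {"delta_pos":[0,0,-16],"rot":[0,0,0],"hand":-1},
  {"delta_pos":[0,0,-24],"rot":[0,0,0],"hand":-1},
  {"delta_pos":[0,0,-29],"rot":[0,0,0],"hand":-1},
])

```text
time_s: 6.95
position: [0.6131, -0.1207, 0.068]
tcp_rot: [0.378, 0.926, -0.0, -0.0]
contact_force: [-0.0, 0.0, -0.4]
opening: 0.154
grip_force: 41.4
```

```bash
python3 - <<'E'
from h import *
s=manip.state(); print(s["time_s"],s["position"],s["tcp_rot"],s["contact_force"],s["torque"])
g=frame("scene");h=frame("side")
for q in (g,h):
  for c in blobs(q,*BL):
    m=c.mean(0)
    if c[:,0].min()>220 and c[:,0].max()<335: print(m.round(),c.min(0),c.max(0),box(q,c,(92,92)))
E
```

```text
6.95 [ 0.61312492 -0.12071368  0.06796926] [ 3.77767566e-01  9.25900383e-01 -7.20798421e-05 -3.77644436e-04] [-0.03571562  0.03512439 -0.37677812] [ 0.0073237   0.00200368 -0.02331323]
[261. 185.] [245 170] [278 201] (array([618.1, 122.7]), array([115. , 107.3]), 15.8, array([609.1, 112.3]))
```

Emit:
send_rows([
  {"delta_pos":[0,0,-4],"rot":[0,0,0],"hand":-1},
  {"delta_pos":[0,0,-7],"rot":[0,0,0],"hand":-1},
  {"delta_pos":[0,0,-10],"rot":[0,0,0],"hand":-1},
  {"delta_pos":[0,0,-10],"rot":[0,0,0],"hand":-1},
  {"delta_pos":[0,0,-10],"rot":[0,0,0],"hand":-1},
])

```text
time_s: 7.68
position: [0.6135, -0.1209, 0.0589]
tcp_rot: [0.378, 0.926, 0.0, 0.0]
contact_force: [-0.6, 0.1, -0.8]
opening: 0.154
grip_force: 41.4
```

Emit:
send_rows([
  {"delta_pos":[0,0,-3],"rot":[0,0,0],"hand":-1},
  {"delta_pos":[0,0,-6],"rot":[0,0,0],"hand":-1},
  {"delta_pos":[0,0,-8],"rot":[0,0,0],"hand":-1},
  {"delta_pos":[0,0,-8],"rot":[0,0,0],"hand":-1},
  {"delta_pos":[0,0,-8],"rot":[0,0,0],"hand":-1},
])

```text
time_s: 8.3
position: [0.6134, -0.1208, 0.0509]
tcp_rot: [0.378, 0.926, 0.0, -0.0]
contact_force: [-1.4, 1.2, 2.0]
opening: 0.148
grip_force: 41.8
```

Emit:
send_rows([
  {"delta_pos":[0,0,0],"rot":[0,0,0],"hand":-0.4},
  {"delta_pos":[0,0,0],"rot":[0,0,0],"hand":0.2},
  {"delta_pos":[0,0,0],"rot":[0,0,0],"hand":0.2},
  {"delta_pos":[0,0,30],"rot":[0,0,0],"hand":0.2},
  {"delta_pos":[0,0,80],"rot":[0,0,0],"hand":0.2},
])

```text
time_s: 8.93
position: [0.6122, -0.1203, 0.1301]
tcp_rot: [0.378, 0.926, -0.001, -0.002]
contact_force: [1.0, 0.1, 0.8]
opening: 0.601
grip_force: 0.0
```

Emit:
send_rows([
  {"delta_pos":[-30,20,40],"rot":[0,0,-0.17],"hand":0.2},
  {"delta_pos":[-70,45,70],"rot":[0,0,-0.34],"hand":0.2},
  {"delta_pos":[-110,65,90],"rot":[0,0,-0.51],"hand":0.2},
  {"delta_pos":[-145,90,90],"rot":[0,0,-0.68],"hand":0.2},
  {"delta_pos":[-170,106,90],"rot":[0,0,-0.85],"hand":0.2},
])

```text
time_s: 9.55
position: [0.4596, -0.024, 0.2184]
tcp_rot: [0.645, 0.764, -0.002, -0.011]
contact_force: [-0.6, 0.5, -1.3]
opening: 0.602
grip_force: 0.0
```

```bash
python3 - <<'E'
from h import *
s=manip.state(); print(s["time_s"],s["position"],s["tcp_rot"],s["joint_positions"],s["opening"])
f=frame("wrist","w5");q=frame("scene")
for c in blobs(f,*OR): print("or",c.mean(0).round(),c.min(0),c.max(0),rect(cast(f,c,.015)),rect(cast(f,c,.0445)))
for c in blobs(q,*OR): print("sc",c.mean(0).round(),rect(cast(q,c,.015)),rect(cast(q,c,.0445)))
for c in blobs(f,*BL): print("bl",c.mean(0).round(),c.min(0),c.max(0))
E
```

```text
9.55 [ 0.4596095  -0.02399728  0.21839463] [ 0.6452529   0.76389283 -0.0021482  -0.01057476] [-1.16259642 -0.21610665  1.05694778  1.93133504  0.18018501  1.33930095
  0.00720734] 0.6016996509616924
or [383. 261.] [317 201] [450 310] (array([ 632.5, -132. ]), array([ 82.3, 175.3]), 46.1) (array([ 617. , -116.3]), array([ 75.3, 160.4]), 46.1)
or [245. 149.] [178  96] [313 214] (array([442.9, -14.2]), array([104.4, 104.6]), 59.5) (array([443.6,  -8.5]), array([95.5, 95.7]), 59.5)
sc [245. 237.] (array([437.6, -16.4]), array([107.4, 103.8]), 59.7) (array([426.5, -33.4]), array([104.6, 101.2]), 59.7)
sc [305. 225.] (array([ 624.4, -106.2]), array([ 89.8, 161.7]), 45.7) (array([ 608.6, -120.9]), array([ 87.5, 157.6]), 45.7)
sc [200. 160.] (array([512.6, 384.9]), array([105.2, 100. ]), 51.0) (array([499.7, 357.7]), array([102.5,  97.4]), 51.0)
bl [411. 352.] [400 338] [428 366]
bl [453.  44.] [399   0] [511  94]
```

View pics/w5.png

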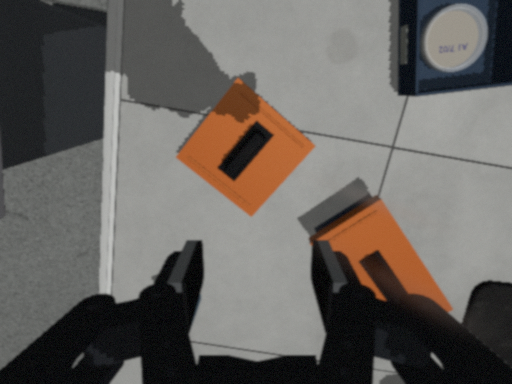

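The oblong lid is seated. The square lid lies at (245,149) with its bar running up-right, giving a bar angle of 59.5°; the square box is at upper right.

Emit:
send_rows([
  {"delta_pos":[-4,2,-20],"rot":[0,0,-0.17],"hand":0.2},
  {"delta_pos":[-8,5,-50],"rot":[0,0,-0.34],"hand":0.2},
  {"delta_pos":[-12,8,-80],"rot":[0,0,-0.51],"hand":0.2},
  {"delta_pos":[-17,10,-110],"rot":[0,0,-0.7],"hand":0.2},
  {"delta_pos":[-17,10,-130],"rot":[0,0,-0.7],"hand":0.2},
])

```text
time_s: 10.28
position: [0.4427, -0.0155, 0.0867]
tcp_rot: [0.868, 0.497, -0.0, -0.011]
contact_force: [-0.0, 0.9, -0.6]
opening: 0.597
grip_force: 0.0
```

```bash
cat > st.py <<'E'
from h import *
s=manip.state(); T=Ro.from_quat(s["tcp_rot"]).as_matrix()
print(round(s["time_s"],2),(s["position"]*1000).round(1),"yaw",np.degrees(np.arctan2(T[1,1],T[0,1])).round(2),"tilt",T[:2,2].round(4),"q",s["joint_positions"].round(2),s["opening"].round(3))
E
python3 st.py
```

```text
Traceback (most recent call last):
  File "st.py", line 3, in <module>
    print(round(s["time_s"],2),(s["position"]*1000).round(1),"yaw",np.degrees(np.arctan2(T[1,1],T[0,1])).round(2),"tilt",T[:2,2].round(4),"q",s["joint_positions"].round(2),s["opening"].round(3))
                                                                                                                                                                            ^^^^^^^^^^^^^^^^^^
AttributeError: 'float' object has no attribute 'round'
```

```bash
sed -i 's/s\["opening"\].round(3)/round(s["opening"],3),s["contact_force"].round(1)/' st.py; python3 st.py
```

```text
10.28 [442.7 -15.5  86.7] yaw -30.35 tilt [-0.0109  0.0186] q [-1.07 -0.01  1.07  2.13 -0.01  1.03 -0.52] 0.597 [-0.   0.9 -0.6]
```

Emit:
send_rows([
  {"delta_pos":[0,1,-20],"rot":[-0.0186,-0.0109,0],"hand":0.2},
  {"delta_pos":[0,1,-40],"rot":[-0.0186,-0.0109,0],"hand":0.2},
  {"delta_pos":[0,1,-55],"rot":[-0.0186,-0.0109,0],"hand":0},
  {"delta_pos":[0,1,-64],"rot":[-0.0186,-0.0109,0],"hand":0},
  {"delta_pos":[0,1,-64],"rot":[-0.0186,-0.0109,0],"hand":-0.3},
])

```text
time_s: 10.9
position: [0.443, -0.0144, 0.0237]
tcp_rot: [0.867, 0.498, -0.0, 0.0]
contact_force: [0.2, 0.6, -0.6]
opening: 0.351
grip_force: 0.0
```

```bash
python3 st.py
```

```text
10.9 [443.  -14.4  23.7] yaw -30.29 tilt [ 0.0001 -0.0008] q [-1.02  0.17  1.06  2.19 -0.19  0.88 -0.37] 0.351 [ 0.2  0.6 -0.6]
```

Good alignment; close and lift.

Emit:
send_rows([
  {"delta_pos":[0,0,-2],"rot":[0,0,0],"hand":-0.8},
  {"delta_pos":[0,0,-2],"rot":[0,0,0],"hand":-1},
  {"delta_pos":[0,0,-2],"rot":[0,0,0],"hand":-1},
  {"delta_pos":[0,0,-2],"rot":[0,0,0],"hand":-1},
  {"delta_pos":[0,0,-2],"rot":[0,0,0],"hand":-1},
])

```text
time_s: 11.52
position: [0.4439, -0.0136, 0.0228]
tcp_rot: [0.867, 0.498, 0.001, -0.0]
contact_force: [-1.3, -1.6, 5.4]
opening: 0.155
grip_force: 40.0
```

```bash
python3 st.py
```

```text
11.53 [443.9 -13.6  22.8] yaw -30.26 tilt [0.0024 0.0014] q [-1.02  0.17  1.06  2.19 -0.2   0.87 -0.37] 0.155 [-1.3 -1.6  5.4]
```

Emit:
send_rows([
  {"delta_pos":[0,0,30],"rot":[0,0,0],"hand":-1},
  {"delta_pos":[0,0,80],"rot":[0,0,0],"hand":-1},
  {"delta_pos":[20,5,130],"rot":[0,0,0.05],"hand":-1},
  {"delta_pos":[30,10,170],"rot":[0,0,0.1],"hand":-1},
  {"delta_pos":[30,10,190],"rot":[0,0,0.1],"hand":-1},
])

```text
time_s: 12.15
position: [0.4744, -0.0025, 0.2143]
tcp_rot: [0.841, 0.541, 0.003, -0.0]
contact_force: [-0.2, 0.3, -1.4]
opening: 0.154
grip_force: 39.5
```

```bash
python3 st.py; python3 - <<'E'
from h import *
f=frame("wrist","w6")
for c in blobs(f,*BL): print("bl",c.mean(0).round(),c.min(0),c.max(0),box(f,c,(95,95)))
E
```

```text
12.15 [474.4  -2.5 214.3] yaw -24.45 tilt [0.0039 0.0033] q [-1.18 -0.17  1.05  1.93  0.15  1.3  -0.6 ] 0.154 [-0.2  0.3 -1.4]
bl [222. 366.] [200 353] [257 383] (array([ 356.4, -180. ]), array([65.5, 38.6]), 0.6, array([ 342. , -208.4]))
bl [370. 364.] [357 352] [386 376] (array([ 528. , -248.9]), array([37.2, 30.4]), -80.1, array([ 501.1, -282.9]))
bl [144. 361.] [136 352] [152 369] (array([ 282.4, -118.6]), array([21.8, 17.6]), -74.5, array([ 254.9, -164.2]))
bl [463. 363.] [448 349] [475 377] (array([ 621.5, -287.7]), array([50.1, 21.7]), -60.2, array([ 600.9, -325.4]))
bl [ 60. 367.] [ 34 349] [ 85 383] (array([ 170.8, -108.9]), array([61.2, 48.8]), 8.8, array([ 157.6, -134.3]))
bl [271. 351.] [256 337] [286 365] (array([ 387.3, -175. ]), array([41.8, 33.9]), 59.8, array([ 400.3, -213.4]))
bl [421. 344.] [408 328] [435 359] (array([ 524.2, -260.2]), array([46.7, 24.2]), -83.3, array([ 562.2, -280. ]))
bl [330. 309.] [322 299] [340 317] (array([ 463.5, -140.3]), array([24.8, 20.5]), 69.0, array([ 485.6, -186.4]))
bl [184. 303.] [168 295] [199 311] (array([369.3, -75.2]), array([33.7, 15.6]), -3.0, array([ 336.6, -113.3]))
bl [159. 299.] [149 291] [174 309] (array([342.9, -52.5]), array([30.9, 20.6]), 6.2, array([315. , -92.9]))
bl [345.  14.] [306   0] [390  45] (array([577.4,  60.3]), array([71.4, 35.2]), -24.4, array([600.6,  82.6]))
```

View pics/w6.png

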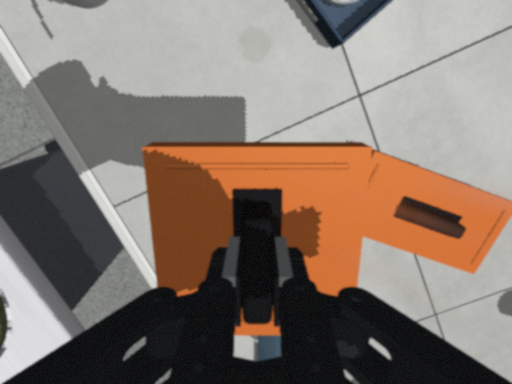

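The square lid is held (bar at (257,240)); the square box's corner shows at (345,14) and the oblong lid, seated, at (440,210).

Emit:
send_rows([
  {"delta_pos":[30,10,5],"rot":[0,0,0],"hand":-1},
  {"delta_pos":[60,25,10],"rot":[0,0,0],"hand":-1},
  {"delta_pos":[90,38,15],"rot":[0,0,0],"hand":-1},
  {"delta_pos":[110,45,15],"rot":[0,0,0],"hand":-1},
  {"delta_pos":[110,45,15],"rot":[0,0,0],"hand":-1},
])

```text
time_s: 12.82
position: [0.5833, 0.0419, 0.2255]
tcp_rot: [0.841, 0.541, -0.001, 0.0]
contact_force: [0.0, -0.2, -1.6]
opening: 0.151
grip_force: 39.6
```

```bash
python3 st.py; python3 - <<'E'
from h import *
f=frame("wrist","w7")
for c in blobs(f,*BL,500): print("bl",c.mean(0).round(),c.min(0),c.max(0),box(f,c,(95,95)),cv2.contourArea(c))
E
```

```text
12.82 [583.3  41.9 225.5] yaw -24.5 tilt [-0.0009 -0.0017] q [-1.04  0.32  1.13  1.66 -0.3   1.35 -0.29] 0.151 [ 0.  -0.2 -1.6]
bl [257.  63.] [187   0] [325 134] (array([622.7, 126.2]), array([92.9, 92.7]), -73.7, array([623.5, 127.5])) 10311.0
```

View pics/w7.png

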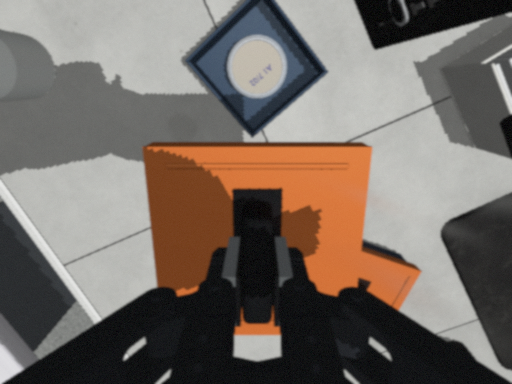

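Square box seen near straight down at (257,63), rim 93 x 93 with its top corner just clipped; the held lid is still square in the hand.

Emit:
send_rows([
  {"delta_pos":[8,20,0],"rot":[0,0,0.15],"hand":-1},
  {"delta_pos":[16,40,0],"rot":[0,0,0.3],"hand":-1},
  {"delta_pos":[26,60,-20],"rot":[0,0,0.45],"hand":-1},
  {"delta_pos":[38.5,86.5,-50],"rot":[0,0,0.6],"hand":-1},
  {"delta_pos":[38.5,86.5,-90],"rot":[0,0,0.712],"hand":-1},
])

```text
time_s: 13.5
position: [0.6216, 0.131, 0.1369]
tcp_rot: [0.597, 0.802, 0.002, -0.0]
contact_force: [-0.4, 1.0, -2.1]
opening: 0.154
grip_force: 39.6
```

Emit:
send_rows([
  {"delta_pos":[0,0,0],"rot":[0,0,0],"hand":-1},
  {"delta_pos":[0,0,-20],"rot":[0,0,0],"hand":-1},
  {"delta_pos":[0,0,-40],"rot":[0,0,0],"hand":-1},
  {"delta_pos":[0,0,-50],"rot":[0,0,0],"hand":-1},
  {"delta_pos":[0,0,-50],"rot":[0,0,0],"hand":-1},
])

```text
time_s: 14.12
position: [0.6211, 0.1279, 0.0862]
tcp_rot: [0.6, 0.8, -0.0, -0.001]
contact_force: [0.1, 0.4, -0.4]
opening: 0.154
grip_force: 39.6
```

```bash
python3 st.py; python3 - <<'E'
from h import *
for n in("scene","side"):
  f=frame(n)
  for c in blobs(f,*OR): print(n,c.mean(0).round(),rect(cast(f,c,.075)))
  cv2.imwrite(f"pics/{n}8.png",f["image"])
a=cv2.imread("pics/scene8.png")[140:240,200:350];b=cv2.imread("pics/side8.png")[150:250,200:350]
cv2.imwrite("pics/m2.png",cv2.resize(np.vstack([a,b]),(450,600)))
E
```

```text
14.12 [621.1 127.9  86.2] yaw 16.24 tilt [-0.0016  0.0008] q [-0.9   0.51  0.85  1.68 -0.42  1.14  0.35] 0.154 [ 0.1  0.4 -0.4]
scene [305. 225.] (array([ 592.2, -136.1]), array([ 85.1, 153.6]), 45.7)
scene [263. 177.] (array([621.4, 124. ]), array([111.4, 106.8]), 16.3)
scene [200. 160.] (array([487.9, 331.5]), array([94.7, 94.8]), 51.0)
side [289. 229.] (array([ 599.2, -183.7]), array([ 92.3, 159.6]), 45.0)
side [278. 188.] (array([625.7, 118. ]), array([110.5, 125.9]), 13.2)
side [241. 177.] (array([501.2, 239.9]), array([99.2, 83.6]), 81.6)
```

View pics/m2.png

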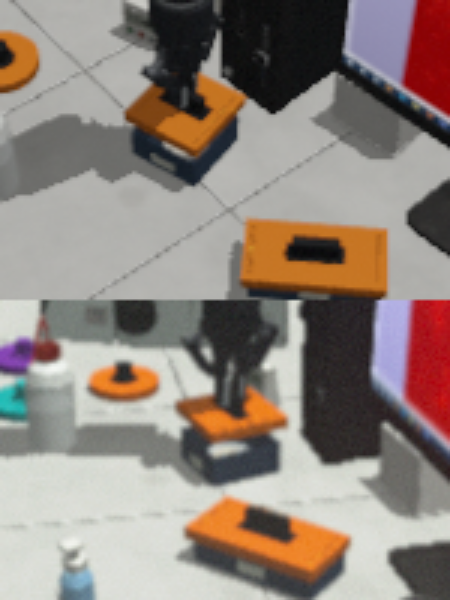

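The square lid hovers centred above its box, and the oblong lid sits on its own. (That was the tenth picture, so numbers only from here.)

Emit:
send_rows([
  {"delta_pos":[1,0.5,-8],"rot":[0,0,0],"hand":-1},
  {"delta_pos":[1,0.5,-15],"rot":[0,0,0],"hand":-1},
  {"delta_pos":[1,0.5,-20],"rot":[0,0,0],"hand":-1},
  {"delta_pos":[1,0.5,-24],"rot":[0,0,0],"hand":-1},
  {"delta_pos":[1,0.5,-24],"rot":[0,0,0],"hand":-1},
])

```text
time_s: 14.85
position: [0.6224, 0.1285, 0.0627]
tcp_rot: [0.6, 0.8, 0.0, -0.001]
contact_force: [0.6, -0.1, -1.4]
opening: 0.155
grip_force: 39.6
```

```bash
python3 st.py
```

```text
14.85 [622.4 128.5  62.7] yaw 16.26 tilt [-0.0008  0.0012] q [-0.88  0.54  0.83  1.7  -0.44  1.1   0.37] 0.155 [ 0.6 -0.1 -1.4]
```

Emit:
send_rows([
  {"delta_pos":[0,0,-3],"rot":[0,0,0],"hand":-1},
  {"delta_pos":[0,0,-6],"rot":[0,0,0],"hand":-1},
  {"delta_pos":[0,0,-9],"rot":[0,0,0],"hand":-1},
  {"delta_pos":[0,0,-11],"rot":[0,0,0],"hand":-1},
  {"delta_pos":[0,0,-11],"rot":[0,0,0],"hand":-1},
])

```text
time_s: 15.48
position: [0.6226, 0.1286, 0.0524]
tcp_rot: [0.6, 0.8, 0.001, -0.001]
contact_force: [-2.2, -0.6, 1.6]
opening: 0.157
grip_force: 40.0
```

Emit:
send_rows([
  {"delta_pos":[0,0,0],"rot":[0,0,0],"hand":-0.4},
  {"delta_pos":[0,0,0],"rot":[0,0,0],"hand":0.3},
  {"delta_pos":[0,0,0],"rot":[0,0,0],"hand":0.3},
  {"delta_pos":[0,0,30],"rot":[0,0,0],"hand":0.3},
  {"delta_pos":[0,0,80],"rot":[0,0,0],"hand":0.3},
])

```text
time_s: 16.1
position: [0.6212, 0.1285, 0.1312]
tcp_rot: [0.6, 0.8, -0.001, -0.002]
contact_force: [0.8, -0.2, -0.1]
opening: 0.65
grip_force: 0.0
```

Emit:
send_rows([
  {"delta_pos":[-15,35,50],"rot":[0,0,0.15],"hand":0.3},
  {"delta_pos":[-30,75,100],"rot":[0,0,0.32],"hand":0.3},
  {"delta_pos":[-50,125,130],"rot":[0,0,0.49],"hand":0.3},
  {"delta_pos":[-70,165,130],"rot":[0,0,0.65],"hand":0.5},
  {"delta_pos":[-90,205,130],"rot":[0,0,0.82],"hand":0.5},
])

```text
time_s: 16.73
position: [0.532, 0.3353, 0.2629]
tcp_rot: [0.228, 0.974, 0.001, -0.0]
contact_force: [0.0, 1.0, -0.3]
opening: 0.75
grip_force: 0.0
```

```bash
python3 st.py; python3 - <<'E'
from h import *
for n in("wrist","scene"):
  f=frame(n)
  for c in blobs(f,*OR): print(n,c.mean(0).round(),c.min(0),c.max(0),[rect(cast(f,c,z)) for z in(.015,.0445)])
E
```

```text
16.73 [532.  335.3 262.9] yaw 63.6 tilt [-0.0001  0.0021] q [-1.17  0.31  0.71  1.48 -0.2   1.42  0.66] 0.75 [ 0.   1.  -0.3]
wrist [  8. 331.] [  0 310] [ 22 357] [(array([ 617.8, -104.8]), array([30.6, 85.6]), 50.2), (array([606.1, -68.9]), array([28.3, 79.1]), 50.2)]
wrist [189. 296.] [181 285] [199 308] [(array([673.2, 156.7]), array([18.3, 38.8]), 21.3), (array([657.4, 172.9]), array([16.9, 35.8]), 21.3)]
wrist [122. 274.] [ 85 239] [155 305] [(array([604.1,  97.4]), array([ 44.7, 114. ]), 17.0), (array([593.5, 118. ]), array([ 41.3, 105.4]), 17.0)]
wrist [295. 117.] [253  75] [337 162] [(array([520.3, 392.2]), array([98.3, 99.7]), 63.6), (array([516. , 390.5]), array([90.9, 92.2]), 63.6)]
scene [305. 225.] [280 213] [328 237] [(array([ 624.7, -105.7]), array([ 88.6, 162. ]), 45.7), (array([ 608.9, -120.5]), array([ 86.4, 157.9]), 45.7)]
scene [262. 181.] [243 167] [281 196] [(array([636. , 144.1]), array([107.9, 110.6]), 15.9), (array([619.9, 123. ]), array([105.2, 107.8]), 15.9)]
scene [200. 160.] [187 151] [212 169] [(array([514.3, 387. ]), array([ 99.9, 100. ]), 51.0), (array([501.3, 359.7]), array([97.4, 97.4]), 51.0)]
```

Emit:
send_rows([
  {"delta_pos":[-4,20,-20],"rot":[0,0,0.1],"hand":0.5},
  {"delta_pos":[-8,40,-50],"rot":[0,0,0.1],"hand":0.5},
  {"delta_pos":[-12,56.5,-90],"rot":[0,0,0.1],"hand":0.5},
  {"delta_pos":[-12,56.5,-130],"rot":[0,0,0.1],"hand":0.5},
  {"delta_pos":[-12,56.5,-175],"rot":[0,0,0.1],"hand":0.3},
])

```text
time_s: 17.45
position: [0.521, 0.3901, 0.0861]
tcp_rot: [0.183, 0.983, 0.001, -0.0]
contact_force: [-0.2, 1.6, 0.6]
opening: 0.65
grip_force: 0.0
```

```bash
python3 st.py; python3 - <<'E'
from h import *
f=frame("wrist")
for c in blobs(f,*OR): print(c.mean(0).round(),c.min(0),c.max(0),rect(cast(f,c,.015)))
E
```

```text
17.45 [521.  390.1  86.1] yaw 68.95 tilt [-0.0002  0.0012] q [-1.16  0.48  0.63  1.63 -0.31  1.13  0.74] 0.65 [-0.2  1.6  0.6]
[266. 183.] [185 127] [331 263] (array([524.6, 392. ]), array([ 92.3, 100.4]), 3.5)
```

Emit:
send_rows([
  {"delta_pos":[-1,1.5,-20],"rot":[0,0,0],"hand":0.3},
  {"delta_pos":[-1,1.5,-40],"rot":[0,0,0],"hand":0.3},
  {"delta_pos":[-1,1.5,-55],"rot":[0,0,0],"hand":0.3},
  {"delta_pos":[-1,1.5,-63],"rot":[0,0,0],"hand":0.2},
  {"delta_pos":[-1,1.5,-63],"rot":[0,0,0],"hand":0},
])

```text
time_s: 18.12
position: [0.5196, 0.3914, 0.0238]
tcp_rot: [0.182, 0.983, 0.0, -0.001]
contact_force: [0.0, -0.2, 0.4]
opening: 0.501
grip_force: 0.0
```

Emit:
send_rows([
  {"delta_pos":[0,0,-1],"rot":[0,0,0],"hand":-0.4},
  {"delta_pos":[0,0,-1],"rot":[0,0,0],"hand":-1},
  {"delta_pos":[0,0,-1],"rot":[0,0,0],"hand":-1},
  {"delta_pos":[0,0,-1],"rot":[0,0,0],"hand":-1},
  {"delta_pos":[0,0,-1],"rot":[0,0,0],"hand":-1},
])

```text
time_s: 18.75
position: [0.5203, 0.392, 0.024]
tcp_rot: [0.182, 0.983, 0.001, -0.0]
contact_force: [0.2, 0.7, 4.9]
opening: 0.282
grip_force: 39.9
```

```bash
python3 st.py; python3 - <<'E'
from h import *
s=manip.state();print(s["grip_force"])
for n in("wrist","scene"):
  f=frame(n)
  for c in blobs(f,*OR): print(c.mean(0).round(),c.min(0),c.max(0),rect(cast(f,c,.015)))
E
```

```text
18.75 [520.3 392.   24. ] yaw 68.98 tilt [0.     0.0019] q [-1.14  0.55  0.59  1.67 -0.35  1.02  0.77] 0.282 [0.2 0.7 4.9]
39.85404557548463
[257. 302.] [227 277] [287 324] (array([554. , 379.6]), array([33.2, 29.8]), 70.3)
[257. 216.] [158 143] [356 291] (array([510.7, 396.4]), array([100.9,  79.9]), 68.9)
[305. 225.] [280 213] [328 237] (array([ 624.7, -105.7]), array([ 88.6, 162. ]), 45.7)
[262. 181.] [243 167] [280 196] (array([635.9, 144.1]), array([107.8, 110.6]), 15.9)
[200. 160.] [187 151] [212 169] (array([514. , 387.4]), array([95.5, 98.1]), 60.1)
```

Emit:
send_rows([
  {"delta_pos":[0,0,30],"rot":[0,0,0],"hand":-1},
  {"delta_pos":[0,0,85],"rot":[0,0,0],"hand":-1},
  {"delta_pos":[5,-10,140],"rot":[0,0,0],"hand":-1},
  {"delta_pos":[10,-35,190],"rot":[0,0,0],"hand":-1},
  {"delta_pos":[15,-85,215],"rot":[0,0,-0.05],"hand":-1},
])

```text
time_s: 19.48
position: [0.5347, 0.3084, 0.2404]
tcp_rot: [0.205, 0.979, 0.002, 0.0]
contact_force: [0.4, -0.5, -0.3]
opening: 0.278
grip_force: 39.6
```

Emit:
send_rows([
  {"delta_pos":[5,-50,0],"rot":[0,0,-0.05],"hand":-1},
  {"delta_pos":[10,-100,0],"rot":[0,0,-0.1],"hand":-1},
  {"delta_pos":[10,-150,0],"rot":[0,0,-0.15],"hand":-1},
  {"delta_pos":[10,-205,0],"rot":[0,0,-0.2],"hand":-1},
  {"delta_pos":[10,-260,0],"rot":[0,0,-0.25],"hand":-1},
])

```text
time_s: 20.1
position: [0.5438, 0.045, 0.2374]
tcp_rot: [0.328, 0.945, 0.0, -0.001]
contact_force: [1.2, 0.4, -1.0]
opening: 0.279
grip_force: 39.6
```

Emit:
send_rows([
  {"delta_pos":[0,-55,0],"rot":[0,0,-0.05],"hand":-1},
  {"delta_pos":[0,-110,0],"rot":[0,0,-0.1],"hand":-1},
  {"delta_pos":[0,-165,0],"rot":[0,0,-0.15],"hand":-1},
  {"delta_pos":[0,-220,0],"rot":[0,0,-0.2],"hand":-1},
  {"delta_pos":[0,-270,0],"rot":[0,0,-0.2],"hand":-1},
])

```text
time_s: 20.72
position: [0.5439, -0.2249, 0.2375]
tcp_rot: [0.42, 0.907, 0.001, -0.001]
contact_force: [0.7, 1.5, -0.8]
opening: 0.282
grip_force: 39.6
```

```bash
python3 st.py; python3 - <<'E'
from h import *
for n in("wrist","scene","side"):
  f=frame(n)
  for c in blobs(f,*BL,300): print(n,c.mean(0).round(),c.min(0),c.max(0),box(f,c,(92,92)))
E
```

```text
20.73 [ 543.9 -224.9  237.5] yaw 40.3 tilt [-0.0016  0.0019] q [-0.52  0.3   1.06  1.63 -0.26  1.37  1.27] 0.282 [ 0.7  1.5 -0.8]
wrist [482. 362.] [455 326] [511 383] (array([ 924.1, -230.5]), array([96.5, 53.6]), 85.5, array([ 943.5, -229.7]))
wrist [138. 238.] [111 198] [164 278] (array([ 515.4, -374.4]), array([101.2,  58.8]), -52.7, array([ 499.4, -380.8]))
wrist [152.  53.] [126  37] [174  75] (array([ 436.4, -192.3]), array([42.9, 33.8]), -26.0, array([ 401.6, -207.7]))
scene [338. 301.] [323 285] [353 317] (array([ 506.7, -377.5]), array([103.7,  86.8]), 33.7, array([ 503.3, -382.9]))
scene [433. 293.] [414 275] [454 313] (array([ 736.2, -535.9]), array([101. ,  81.5]), 77.9, array([ 740.4, -541.5]))
side [380. 319.] [368 297] [402 335] (array([ 738.1, -541.1]), array([129.8,  70. ]), 77.5, array([ 744.8, -561.9]))
```

Emit:
send_rows([
  {"delta_pos":[3,-50,0],"rot":[0,0,0],"hand":-1},
  {"delta_pos":[6,-100,0],"rot":[0,0,0],"hand":-1},
  {"delta_pos":[9,-150,0],"rot":[0,0,0],"hand":-1},
  {"delta_pos":[12,-195,0],"rot":[0,0,0],"hand":-1},
  {"delta_pos":[12,-203,0],"rot":[0,0,0],"hand":-1},
])

```text
time_s: 21.5
position: [0.5552, -0.4286, 0.2368]
tcp_rot: [0.422, 0.907, -0.0, -0.002]
contact_force: [0.2, 0.1, -0.7]
opening: 0.28
grip_force: 39.6
```

```bash
python3 st.py; python3 - <<'E'
from h import *
f=frame("wrist")
for c in blobs(f,*BL,300):
    P=cast(f,c,.042)[:,:2].astype(np.float32)*1000
    print(c.mean(0).round(),c.min(0),c.max(0),box(f,c,(92,92)),cv2.minEnclosingCircle(P),cv2.fitEllipse(P),cv2.contourArea(c))
print(proj(f,[[.506,-.378,.042]]), (-f["R"].T@f["t"]))
E
```

```text
21.5 [ 555.2 -428.6  236.8] yaw 40.13 tilt [-0.0034  0.0009] q [-0.01  0.59  0.98  1.32 -0.48  1.48  1.63] 0.28 [ 0.2  0.1 -0.7]
[486. 368.] [457 342] [511 383] (array([ 935.3, -442.8]), array([82.8, 45. ]), 72.4, array([ 959.1, -445.5])) ((951.1357421875, -442.9634094238281), 43.51557540893555) ((959.7684936523438, -440.98046875), (36.810237884521484, 73.251708984375), 176.09564208984375) 508.0
[302. 346.] [277 323] [318 371] (array([ 758.6, -543.2]), array([83.8, 34.6]), -18.1, array([ 753.6, -571.8])) ((750.2789306640625, -581.9523315429688), 41.97146224975586) ((747.2813110351562, -572.8179931640625), (32.48393630981445, 76.591796875), 68.18647003173828) 513.0
[257.  95.] [213  49] [302 137] (array([ 512.1, -371.6]), array([87.9, 83.2]), 40.2, array([ 513.4, -376.3])) ((514.9501953125, -378.2960510253906), 44.25540542602539) ((514.1064453125, -377.2796630859375), (84.24678039550781, 87.93061065673828), 128.60177612304688) 6215.5
[[250.75613418  91.05526303]] [ 0.50675513 -0.36837515  0.37968511]
```

Emit:
send_rows([
  {"delta_pos":[6,-8,0],"rot":[0,0,0],"hand":-1},
  {"delta_pos":[14,-17,0],"rot":[0,0,0],"hand":-1},
  {"delta_pos":[14,-17,0],"rot":[0,0,0],"hand":-1},
  {"delta_pos":[14,-17,0],"rot":[0,0,0],"hand":-1},
  {"delta_pos":[14,-17,0],"rot":[0,0,0],"hand":-1},
])

```text
time_s: 22.18
position: [0.5708, -0.4426, 0.2383]
tcp_rot: [0.42, 0.908, 0.001, -0.001]
contact_force: [0.1, 0.5, -1.6]
opening: 0.287
grip_force: 39.6
```

```bash
python3 st.py; python3 - <<'E'
from h import *
f=frame("wrist")
for bl in (BL,((85,40,0),(135,255,150))):
  for c in blobs(f,*bl,2000):
    P=cast(f,c,.042)[:,:2].astype(np.float32)*1000
    print(c.min(0),c.max(0),rect(P),cv2.minEnclosingCircle(P),cv2.fitEllipse(P))
for c in blobs(f,*OR,1000): print("or",c.min(0),c.max(0))
E
```

```text
22.18 [ 570.8 -442.6  238.3] yaw 40.38 tilt [-0.0004  0.0018] q [ 0.04  0.63  0.96  1.26 -0.51  1.5   1.64] 0.287 [ 0.1  0.5 -1.6]
[209  25] [299 121] (array([ 514725. , -378376.2]), array([87151.8, 88239.8]), 54.5) ((514.9100952148438, -378.02197265625), 44.60671615600586) ((514.8167114257812, -378.20770263671875), (86.85655212402344, 87.89053344726562), 28.728370666503906)
[  2 209] [511 383] (array([ 687525. , -577704.6]), array([678026.8, 248244. ]), 40.3) ((767.8558959960938, -672.325927734375), 339.01348876953125) ((720.1813354492188, -595.6253662109375), (234.55189514160156, 621.7046508789062), 131.94944763183594)
[208  24] [300 122] (array([ 514534.3, -377855.2]), array([89586.7, 88517.4]), 85.3) ((514.999755859375, -378.14263916015625), 45.2874641418457) ((514.7401123046875, -378.3655700683594), (88.20626068115234, 89.3603744506836), 26.483013153076172)
or [227 277] [287 323]
or [157 143] [356 291]
```

Emit:
send_rows([
  {"delta_pos":[-28,32,0],"rot":[0,0,0],"hand":-1},
  {"delta_pos":[-56,64,-20],"rot":[0,0,0],"hand":-1},
  {"delta_pos":[-56,64,-70],"rot":[0,0,0],"hand":-1},
  {"delta_pos":[-56,64,-120],"rot":[0,0,0],"hand":-1},
  {"delta_pos":[-56,64,-145],"rot":[0,0,0],"hand":-1},
])

```text
time_s: 22.85
position: [0.5136, -0.3776, 0.0904]
tcp_rot: [0.42, 0.908, 0.001, -0.002]
contact_force: [-0.6, 0.2, -0.3]
opening: 0.282
grip_force: 39.6
```

Emit:
send_rows([
  {"delta_pos":[0,0,0],"rot":[0,0,0],"hand":-1},
  {"delta_pos":[0,0,-5],"rot":[0,0,0],"hand":-1},
  {"delta_pos":[0,0,-10],"rot":[0,0,0],"hand":-1},
  {"delta_pos":[0,0,-15],"rot":[0,0,0],"hand":-1},
  {"delta_pos":[0,0,-15],"rot":[0,0,0],"hand":-1},
])

```text
time_s: 23.48
position: [0.5146, -0.3793, 0.0779]
tcp_rot: [0.42, 0.908, 0.0, -0.001]
contact_force: [-0.4, 0.4, -0.5]
opening: 0.282
grip_force: 39.6
```

```bash
python3 st.py
```

```text
23.48 [ 514.6 -379.3   77.9] yaw 40.34 tilt [-0.001   0.0015] q [-0.11  0.58  0.95  1.68 -0.51  1.16  1.67] 0.282 [-0.4  0.4 -0.5]
```

Emit:
send_rows([
  {"delta_pos":[0,0.7,-5],"rot":[0,0,0],"hand":-1},
  {"delta_pos":[0,0.7,-9],"rot":[0,0,0],"hand":-1},
  {"delta_pos":[0,0.7,-13],"rot":[0,0,0],"hand":-1},
  {"delta_pos":[0,0.7,-15],"rot":[0,0,0],"hand":-1},
  {"delta_pos":[0,0.7,-15],"rot":[0,0,0],"hand":-1},
])

```text
time_s: 24.1
position: [0.5145, -0.3787, 0.0629]
tcp_rot: [0.42, 0.908, 0.0, -0.001]
contact_force: [0.6, 0.2, -0.6]
opening: 0.282
grip_force: 39.6
```

```bash
python3 st.py
```

```text
24.1 [ 514.5 -378.7   62.9] yaw 40.33 tilt [-0.0011  0.0013] q [-0.11  0.59  0.94  1.69 -0.52  1.13  1.68] 0.282 [ 0.6  0.2 -0.6]
```

Below the rim with no contact force; lower to seated.

Emit:
send_rows([
  {"delta_pos":[0,0,-3],"rot":[0,0,0],"hand":-1},
  {"delta_pos":[0,0,-6],"rot":[0,0,0],"hand":-1},
  {"delta_pos":[0,0,-9],"rot":[0,0,0],"hand":-1},
  {"delta_pos":[0,0,-10.5],"rot":[0,0,0],"hand":-1},
  {"delta_pos":[0,0,-10.5],"rot":[0,0,0],"hand":-1},
])

```text
time_s: 24.72
position: [0.5146, -0.3787, 0.0535]
tcp_rot: [0.42, 0.908, 0.001, -0.001]
contact_force: [-1.9, 3.0, 6.1]
opening: 0.283
grip_force: 40.3
```

Emit:
send_rows([
  {"delta_pos":[0,0,0],"rot":[0,0,0],"hand":-0.2},
  {"delta_pos":[0,0,0],"rot":[0,0,0],"hand":0.4},
  {"delta_pos":[0,0,0],"rot":[0,0,0],"hand":0.4},
  {"delta_pos":[0,0,0],"rot":[0,0,0],"hand":0.4},
  {"delta_pos":[0,0,20],"rot":[0,0,0],"hand":0.4},
])

```text
time_s: 25.35
position: [0.5137, -0.3778, 0.0718]
tcp_rot: [0.42, 0.908, 0.001, -0.002]
contact_force: [-0.5, 0.8, 0.1]
opening: 0.701
grip_force: 0.0
```

Emit:
send_rows([
  {"delta_pos":[0,0,40],"rot":[0,0,0],"hand":0.4},
  {"delta_pos":[0,0,90],"rot":[0,0,0],"hand":0.4},
  {"delta_pos":[0,0,140],"rot":[0,0,0],"hand":0.4},
  {"delta_pos":[-20,40,180],"rot":[0,0,0],"hand":0.4},
  {"delta_pos":[-40,80,200],"rot":[0,0,0],"hand":0.4},
])

```text
time_s: 25.98
position: [0.4744, -0.3, 0.2759]
tcp_rot: [0.421, 0.907, 0.0, 0.001]
contact_force: [-0.6, 1.9, 2.5]
opening: 0.702
grip_force: 0.0
```

```bash
python3 st.py; python3 - <<'E'
from h import *
for n in("wrist","scene","side"):
  f=frame(n)
  for c in blobs(f,*OR): print(n,c.min(0),c.max(0),rect(cast(f,c,.0445)))
  if n=="scene":
    for nm,b in (("bl",BL),("pump",((95,40,90),(115,255,230))),("red",((170,120,80),(179,255,255)))):
      for c in blobs(f,*b,40):
        if c[:,0].max()<400: print(nm,c.mean(0).round(),c.min(0),c.max(0))
E
```

```text
25.98 [ 474.4 -300.   275.9] yaw 40.16 tilt [ 0.0024 -0.0008] q [-0.49  0.19  1.15  1.64 -0.18  1.42  1.38] 0.702 [-0.6  1.9  2.5]
wrist [200 182] [280 257] (array([ 514.5, -377.1]), array([ 98.7, 100.1]), 40.1)
wrist [414  29] [504 182] (array([ 613.7, -120.4]), array([ 85.3, 159.5]), 45.7)
scene [321 282] [355 314] (array([ 511.5, -379.1]), array([101.2,  99.5]), 6.5)
scene [280 213] [315 236] (array([ 593.3, -106. ]), array([ 87.5, 114.8]), 45.7)
scene [243 167] [280 196] (array([619.1, 122.6]), array([106.8, 108.2]), 15.9)
pump [273. 283.] [268 275] [278 291]
side [256 268] [292 294] (array([ 512.3, -390.7]), array([110.9,  97.5]), 80.2)
side [263 216] [315 242] (array([ 611.6, -132.9]), array([ 95.2, 165.6]), 45.0)
side [260 188] [294 205] (array([624.4, 107.9]), array([107.5, 121.7]), 14.1)
```

```bash
python3 -c "
from workcell import manip
print(manip.hand_in())"
```

```text
the job is handed in; nothing more can be done
None
```

All three orange lids are on their own boxes and released. TCP heights at release and the final camera measurements agree with fully seated. I handed the job in at about 26 s, and the hand-in call returned no verdict.

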